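Bring the hanging bench lamp to rest over the setting plate

TASK

The work lamp on the bench rail is parked, its swinging arm propped aside by a bolt on the trolley. Pull the bolt fully out, take the trolley by its fixed handle and run it along the rail so that the lamp ends hanging plumb and still straight above the round steel setting plate, and let go only after it has hung still there for three seconds. The lamp is hot: do not touch it, its rod or its counterweight, do not let it swing much wider than it was propped, and leave the plate and the other things on the bench where they are.

Things in the scene. Friction and masses are not known exactly. Their poses are not given: they have to be found in the camera images.
- rail: Fixed aluminium lamp rail on two posts. Origin on the table below the rail's middle; its y axis runs along the rail, its -x side faces the robot. Rail bar 30 mm square, centre 460 mm above the table, 860 mm long; posts 26 mm square at y = -415 and +415 mm. Stands about 600 mm in front of the robot, turned by up to 0.1 rad about the vertical.
- trolley (a joint): Position in m along the rail's +y of the grey trolley that rides on the rail; 0 in the middle, stops at -0.32 and +0.32. Trolley about 0.9 kg plus 1.2 kg of things hanging on it; rolling friction about 3 N plus 3 N per m/s, so it stays where it is left and a swinging lamp does not push it along. A bracket drops from it on the robot's side to a cross bar about 265 mm above the table.
- trolley_handle (a point): Grip point of the trolley's fixed handle: an upright black tab 14 mm thick (along the rail), 32 mm deep, 60 mm tall, its top 315 mm above the table; this point is 15 mm below its top. Rail frame: 115 mm in front of the rail (-x) and 85 mm to the -y side of the trolley's middle. Grasp from above, fingers closing along the rail. Its axes are the rail's.
- bolt (a joint): How far in m the parking bolt is pulled out towards the robot (the rail's -x): 0 in, 0.05 fully out at its stop. Takes about 3 N; stays where it is left. At 0 it props the lamp arm aside at +0.30 rad; the arm drops off it at about 0.025 and swings freely from then on.
- bolt_handle (a point): Grip point of the bolt's handle: an upright black tab 14 mm thick (along the rail), 32 mm deep, 60 mm tall, its top 318 mm above the table; this point is 18 mm below its top and moves with the bolt. With the bolt in, it is 125 mm in front of the rail (-x) and 45 mm to the +y side of the trolley's middle, so 130 mm along the rail from the fixed handle. Its axes are the rail's.
- swing (a joint): Lamp arm's angle in rad on its hinge (460 mm above the table, 50 mm beyond the rail on +x, in line with the trolley's middle): 0 plumb, + when the lamp is out towards the rail's +y; stops at +-0.65. Swings only along the rail, hardly damped (100 s). Nominal period 1.50 s, 8 % more or less with hidden mass: angle'' = -17.5 (sin(angle) + a / 9.81), a being the trolley's acceleration along +y.
- lamp: Dark bell lamp with its steel rod, about 0.6 kg, hung on the hinge. Origin at the hinge, z along the rod upwards; rod 14 mm thick, shade 144 mm wide at the mouth, 116 mm tall, mouth 330 mm below the hinge (130 mm above the table). The rod goes on above the hinge to a brass counterweight, 52 mm wide, 36 mm tall, 0.45 kg, 140 mm above the hinge, that swings with the lamp.
- lamp_mouth (a point): Centre of the lamp's mouth, on its underside, 330 mm below the hinge along the rod.
- plate: Round steel setting plate standing on the mat under the lamp's track, foot 90 mm wide, 30 mm tall, 1 kg, loose. Origin at the centre of its underside.
- plate_top (a point): Centre of the setting plate's top face, 30 mm above the table. It lies within 6 mm of the line below the swinging arm.
- glue_jar: Glue jar, 60 mm wide, 80 mm tall, standing on the mat (bystander). Origin at the centre of its underside.
- mallet: Wooden mallet lying on the mat (bystander). Origin on the mat below it.
- rivet_tray: Open grey tray 110 x 80 x 30 mm standing on the mat (bystander). Origin at the centre of its underside.
Not all that is in view belongs to the job. What is shaped like the plate but blue or turquoise is not meant.

How it is judged:
By the outcome, as a careful person would: the job done as asked, in the order asked, and still so for the second after the job is handed in, with the robot touching nothing.
It also fails if it takes over 61 s, if anything falls off the work surface, if the arm or the gripper's body presses on something with over 40 N, if the wrist force passes 120 N, or if a joint passes its speed limit or range.

ROBOT

A 7-joint arm with a two-finger parallel gripper is mounted at the origin on the work surface. World frame = base frame: x ahead of the robot, y to its left, z up, the work surface at z = 0. Lengths are in mm, angles in rad, forces in N, time in s.
With the tool pointing down it reaches from about 400 to 875 mm from the base axis. Payload 4.4 kg.
Tool frame: the origin (TCP) lies at the very end of the fingers, on their centre line; the grasp point (between the pads) lies 19 mm behind it; z points along the fingers, y is the line along which they close (so a half turn about z gives the same grasp; the last joint's range is limited). The gripper opens to 85 mm and grips with 20 to 120 N. Pads are 22 mm wide; open, the fingers measure 114 mm over their backs; the gripper's body (76 mm by 85 mm) begins 54 mm behind the grasp point. The pads swing forward as they close: fully open they stand 13 mm farther back than shut.
Start: joints at [-1.325, 0.628, 0.038, 1.517, -0.027, 0.996, -0.02], TCP at [199.378, 618.681, 231.313] pointing down, gripper open.
Joint ranges: [-3.06, 3.06], [-0.37, 2.12], [-1.25, 1.32], [0.18, 2.47], [-1.1, 4.24], [0.23, 1.98], [-2.94, 2.94]. Speed limits (rad/s): [2.57, 2.57, 3.14, 3.14, 3.14, 3.14, 3.14].

INTERFACE

Orientations are given as [roll, pitch, yaw] about the fixed x, y, z axes, in that order (R = Rz(yaw) Ry(pitch) Rx(roll)).
In Python, from cell import status, get_image, ctrl, models gives the robot as it stands.
- The arm moves only by the shell command python3 -m handwheel 'ROWS' [OPENING]. ROWS is JSON, a list of rows, each an object with "delta_pos": the shift along the world's x, y, z in cm, a list of three; "yaw": the turn about the world's z in rad. A call has 1 to 10 rows; each row shifts and turns the commanded pose from where the row before left it; what a row does not reach is not made up. A row lasts 1/12 s, in which the tool goes at most 41.7 mm and 7.16 degrees, less where a joint would pass 70% of its speed; a pose out of reach is approached as far as the arm can. A call is refused whole if a number of a shift passes 4.17 or a number of a turn 0.125, either way. A call with a gripper value outside its range is refused whole. OPENING is the opening, from -1 (shut) to 1 (fully open), set as the call begins (- or left out, the last holds). The fingers move at their own pace and stop on an object; the grip force is fixed at half the most. Time passes only in rows, so rows that do not move let the fingers close. It gives the time, the measured TCP pose, the force, the opening and the grip force at its end, in the units of the state.
- status.read_state(): the state, without advancing time (a new reading comes with each control period).
- get_image(name): name is "side" or "top" or "wrist"; returns a dict with "color" (384x512x3 uint8, red, green, blue), "z_map" (384x512 float32, mm along the optical axis (not along the pixel's ray), 0 where there is no reading), "fx", "fy", "cx", "cy" (pixels), "position" and "rotation" of the camera in the world; the wrist camera has in their place "hand_eye" (4x4, takes a point from camera to tool coordinates, whose origin is the TCP and whose axes are the flange's). Camera axes: x right, y up, looking along -z (the intrinsics and any distortion apply to the point x, -y, -z); pixel columns grow to the right and rows downward; lengths in mm; the calibration is good to about 2 mm. A picture is of the moment at which its call begins: read the wrist's pose just before it.
- ctrl.finish_job(): hands the job in; it is judged then, once.
Trained networks look in a picture, given as the dict that the camera call returned (one of the last four; its "shot" number tells which), for a name from the list of things; names that differ only in an ending like _2 or _b are one class to them, and where a whole thing is asked for, a point or a joint stands for the part that bears it (a point fixed in the world has none). Each returns a list of dicts, best first, with "score" (0 to 1); they miss things now and then, are a little off and sometimes report something else, mostly with a low value. They report only what shows in the picture. A call takes as long as a camera call. They do not tell look-alikes from the thing itself.
- models.boxes_of(picture, name): "rect" ([left, top, right, bottom] in pixels, round what is visible of it).
The state is a dict: "clock": time; "qpos": joint angles; "qd": joint speeds; "tau": joint torques, N m; "eef_pos": TCP position; "tool_rot": TCP orientation; "force": force on the tool from outside, world axes, zero at the start; "torque": the same for the moment, N m; "width": finger opening in mm; "gripper_force": force on a finger pad.
Only numpy, scipy, OpenCV 4.12 (cv2) and the standard library are available. Lean on these libraries where they do the work, as an engineer would, in place of code of your own. Each camera call takes 0.05 s, during which the arm holds its last target. There are 200 camera calls.

## Working session

There is one attempt and no reset: what is moved stays moved. The work goes in short steps, Python scripts to look and compute and a shell command to move; the robot and the scene stay as the last step left them, time stands still between calls to the robot, and variables do not carry over. Pictures are saved under pics/ and viewed, at most 10 in all, crops included, and the job is handed in when it is done.

```bash
mkdir -p pics; ls; cat > h.py <<'E'
import numpy as np, cv2
from cell import status, get_image, ctrl, models
def save(p,n): cv2.imwrite('pics/'+n,p['color'][:,:,::-1])
def cloud(p):
    z=p['z_map'];v,u=np.mgrid[:z.shape[0],:z.shape[1]]
    c=np.stack([(u-p['cx'])/p['fx']*z,-(v-p['cy'])/p['fy']*z,-z],-1)
    R=np.array(p['rotation'],float)
    return c@R.T+np.array(p['position'])
E
python3 - <<'E'
from h import *
print(status.read_state())
ims=[]
for n in('side','top'):
    p=get_image(n); print(n,{k:v for k,v in p.items() if k not in('color','z_map')})
    np.savez('pics/'+n+'0.npz',**{k:v for k,v in p.items()})
    save(p,n+'0.png')
    for o in('rail','trolley','trolley_handle','bolt_handle','lamp','plate','glue_jar','mallet','rivet_tray'):
        print(o,[(np.round(b['rect']).astype(int).tolist(),round(b['score'],2)) for b in models.boxes_of(p,o)])
print(status.read_state()['clock'])
E
```

```text
pics
{'clock': 0.0, 'qpos': array([-1.32479151,  0.62933859,  0.03843606,  1.5183722 , -0.02697285,
        0.99630079, -0.02000003]), 'qd': array([ 0.00033682, -0.00074544,  0.00105226, -0.00077261,  0.00099262,
        0.00043667, -0.00034376]), 'tau': array([ 2.51039637e-06, -5.63406122e+01,  1.22614246e+00, -1.93452662e+01,
        1.09440248e-02,  1.04180185e-02, -3.96214219e-06]), 'eef_pos': array([199.1892891 , 618.06797003, 230.39253543]), 'tool_rot': array([-3.13969212e+00,  4.41465655e-05,  2.82980729e+00]), 'force': array([-0.29305262,  0.71500437, -0.11683119]), 'torque': array([-0.01316117, -0.0469315 , -0.00154798]), 'gripper_force': 0.0, 'width': 85.05687280871999}
side {'fx': 422.3663540802312, 'fy': 422.3663540802312, 'cx': 263.057397018317, 'cy': 191.72423365256427, 'position': array([241.1348422 , 690.6478511 , 939.84607646]), 'rotation': array([ 0.83621507, -0.01865352, -2.64574173]), 'shot': 1}
rail [([122, 0, 376, 384], 0.55)]
trolley []
trolley_handle [([258, 1, 378, 198], 0.9)]
bolt_handle [([296, 136, 364, 168], 0.95)]
lamp [([261, 0, 334, 194], 0.66)]
plate 
[... 323 characters left out ...]
y': 195.21493203444507, 'position': array([ 479.00863708,   54.76473013, 1252.13731489]), 'rotation': array([ 0.09799032, -0.03583446, -1.55721843]), 'shot': 2}
rail []
trolley [([293, 144, 459, 255], 0.74)]
trolley_handle [([293, 142, 457, 256], 0.69), ([67, 148, 488, 259], 0.61), ([187, 241, 210, 262], 0.22)]
bolt_handle [([338, 201, 346, 256], 0.77)]
lamp [([294, 148, 459, 212], 0.74)]
plate [([267, 128, 294, 151], 0.77), ([226, 132, 250, 162], 0.7), ([338, 177, 349, 254], 0.66), ([293, 144, 458, 211], 0.57), ([240, 194, 265, 200], 0.49)]
glue_jar [([186, 240, 210, 261], 0.64)]
mallet [([246, 241, 329, 291], 0.74)]
rivet_tray [([244, 177, 266, 202], 0.44), ([294, 146, 458, 256], 0.3)]
1.0
```

```bash
sed -i "s/R=np.array(p\['rotation'\],float)/from scipy.spatial.transform import Rotation as Ro; R=Ro.from_euler('xyz',p['rotation']).as_matrix()/" h.py
python3 - <<'E'
from h import *
for n in('side','top'):
    i=cv2.imread(f'pics/{n}0.png'); cv2.imwrite(f'pics/{n}0b.png',cv2.resize(i,(800,600),interpolation=cv2.INTER_CUBIC))
E
```

```text
(no output)
```

View pics/side0b.png

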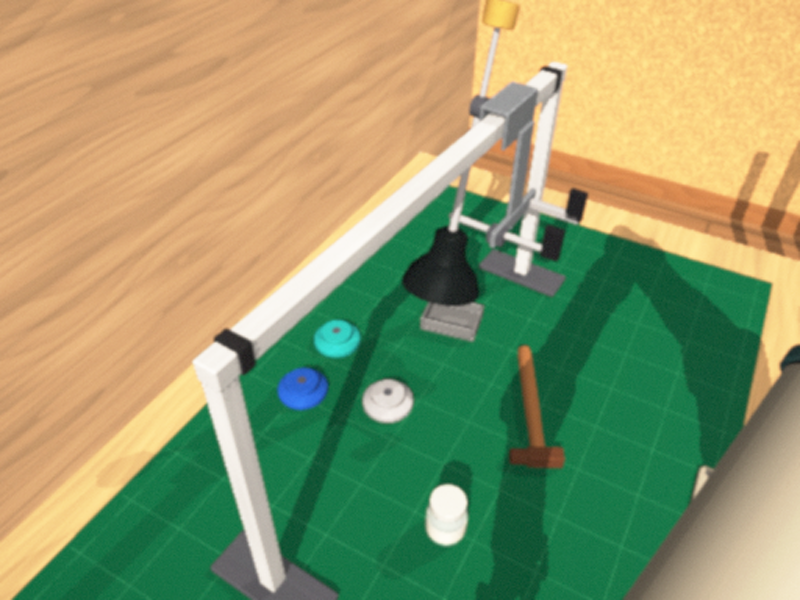

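View pics/top0b.png

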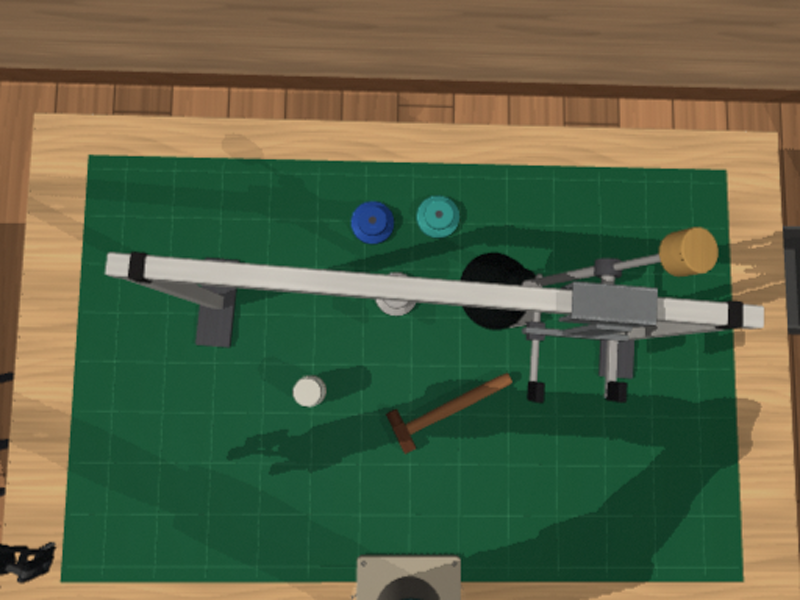

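The side view shows the white/steel plate at about (388,400), the blue/turquoise decoys at (302,388) and (337,338), and the handles at (553,243) for the bolt and (577,205) for the fixed one. In the top view the bolt tab is at (536,392), the fixed tab at (617,392), and the plate is half under the rail at (396,300).

```bash
cat > m.py <<'E'
from h import *
S=dict(np.load('pics/side0.npz')); T=dict(np.load('pics/top0.npz'))
cs,ct=cloud(S),cloud(T)
# rail from top view: top face z~475
def pts(c,p,f): m=(p['z_map']>0)&f(c); return c[m],p['color'][m].astype(int)
for nm,c,p in(('side',cs,S),('top',ct,T)):
    q,col=pts(c,p,lambda c:(abs(c[...,2]-475)<9)&(abs(c[...,0]-600)<120)&(abs(c[...,1])<480))
    w=col.min(1)>170; r=q[w]
    k=np.polyfit(r[:,1],r[:,0],1)
    r=r[abs(r[:,0]-np.polyval(k,r[:,1]))<18]
    ln=cv2.fitLine(r[:,:2].astype(np.float32),cv2.DIST_HUBER,0,.01,.01).ravel()
    print(nm,'rail',len(r),'z',np.median(r[:,2]),'y',r[:,1].min(),r[:,1].max(),'ang',-np.arctan(ln[0]/ln[1]),'x@0',ln[3-1]-ln[0]/ln[1]*ln[3])
    # dark tabs
    q,col=pts(c,p,lambda c:(c[...,2]>240)&(c[...,2]<335)&(c[...,0]<560)&(c[...,0]>400)&(c[...,1]<300))
    d=col.max(1)<70; q=q[d]
    if len(q):
        top=q[q[:,2]>300]; print('tabs',len(q),len(top))
        n,l=cv2.connectedComponents(np.uint8(0*p['z_map'])) 
        from scipy.cluster.vq import kmeans2
        ctr,lab=kmeans2(q[:,:2],2,seed=1,minit='++')
        for i in(0,1):
            a=q[lab==i]; t=a[a[:,2]>np.percentile(a[:,2],90)-8]
            print(' ctr',ctr[i],'min',a.min(0),'max',a.max(0),'topmean',t.mean(0),len(t))
    # plate : steel
    q,col=pts(c,p,lambda c:(c[...,2]>5)&(c[...,2]<45)&(abs(c[...,0]-630)<130)&(abs(c[...,1])<300))
    s=(col.max(1)-col.min(1)<35)&(col.min(1)>70); q=q[s]
    print('steel',len(q),'ext',q.min(0) if len(q) else '',q.max(0) if len(q) else '')
    ctr,lab=kmeans2(q[:,:2],2,seed=1,minit='++')
    for i in (0,1):
        a=q[lab==i];print(' ',len(a),a.min(0),a.max(0), 'z90',np.percentile(a[:,2],[50,90]))
    # trolley on rail grey
    q,col=pts(c,p,lambda c:(c[...,2]>478)&(c[...,2]<520)&(abs(c[...,0]-600)<100)&(abs(c[...,1])<450))
    print('trolley?',len(q),np.percentile(q[:,1],[1,50,99]) if len(q) else '',np.percentile(q[:,2],[5,50,95]) if len(q) else '')
E
python3 m.py
```

```text
side rail 3827 z 475.7802491930376 y -446.50991283994085 414.1373610078109 ang -0.066024855 x@0 571.6609
tabs 397 159
 ctr [ 439.73510399 -310.59219425] min [ 427.19358029 -316.68293405  263.06451576] max [ 452.60383967 -305.45757505  318.88896228] topmean [ 439.44327967 -310.42537613  311.56843496] 39
 ctr [ 438.23894501 -180.84070892] min [ 423.33155358 -191.47019427  259.51346528] max [ 453.93869668 -175.87597991  321.54982095] topmean [ 438.41130192 -182.86304559  316.20698771] 67
steel 1293 ext [ 554.06948383 -260.89897046    5.02520967] [675.15579423  76.96392787  37.82961381]
  617 [ 554.06948383 -260.89897046    5.02520967] [ 675.15579423 -162.93560315   34.9370731 ] z90 [12.20872999 30.31506133]
  676 [579.60636511 -12.00373405   5.10779574] [673.27393661  76.96392787  37.82961381] z90 [20.35061086 32.38450805]
trolley? 829 [-406.23281138 -220.44663168  381.42515066] [478.29454572 490.88200565 495.13350508]
top rail 4082 z 474.27333413986685 y -444.5782290547843 411.6602269039911 ang -0.0630997 x@0 577.0905
tabs 394 203
 ctr [ 467.7500606  -188.41044639] min [ 425.19933319 -257.97581464  256.39837435] max [ 552.40480432 -175.40010266  331.97224534] topmean [ 445.12687278 -189.48069579  317.27021322] 86
 ctr [ 452.68043799 -310.48153819] min [ 425.8333713  -336.50104027  253.99649805] max [ 530.51963113 -260.21478101  330.4836419 ] topmean [ 449.68674622 -311.70560838  314.49159603] 88
steel 243 ext [ 532.54979756 -294.21369013    5.04289209] [679.46334228 278.68906407  35.4367363 ]
  205 [582.2502784  -15.80852939   5.04289209] [679.46334228 278.68906407  35.4367363 ] z90 [15.18358738 30.3281904 ]
  38 [ 532.54979756 -294.21369013    5.16923449] [ 644.2228811  -203.47975687   34.37204157] z90 [ 7.80801063 29.45574564]
trolley? 1492 [-407.41163225 -242.02863684  373.03755105] [479.05220521 490.18802929 493.10676852]
```

```bash
H="python3 -m handwheel"
$H '[{"delta_pos":[0,0,3.75],"yaw":0.12},{"delta_pos":[0,0,3.75],"yaw":0.12},{"delta_pos":[0,0,3.75]},{"delta_pos":[0,0,3.75]}]' 1
$H '[{"delta_pos":[1.9,-3.4,0]},{"delta_pos":[1.9,-3.4,0]},{"delta_pos":[1.9,-3.4,0]},{"delta_pos":[1.9,-3.4,0]},{"delta_pos":[1.9,-3.4,0]},{"delta_pos":[1.9,-3.4,0]},{"delta_pos":[1.9,-3.4,0]},{"delta_pos":[1.9,-3.4,0]},{"delta_pos":[1.9,-3.4,0]},{"delta_pos":[1.9,-3.4,0]}]'
```

```text
schema error: expected keys delta_pos, yaw
schema error: expected keys delta_pos, yaw
```

```bash
python3 - <<'E'
from m import *
# plate circle fits at top/foot from side view
m=(S['z_map']>0)&(cs[...,2]>3)&(cs[...,2]<45)&(abs(cs[...,0]-626)<60)&(abs(cs[...,1]-32)<60)
q=cs[m];col=S['color'][m].astype(int);s=(col.max(1)-col.min(1)<35)&(col.min(1)>70);q=q[s]
for lo,hi in((4,16),(20,40)):
    (c,r)=cv2.minEnclosingCircle(q[(q[:,2]>lo)&(q[:,2]<hi)][:,:2].astype(np.float32)); print(lo,c,r)
E
```

```text
side rail 3827 z 475.7802491930376 y -446.50991283994085 414.1373610078109 ang -0.066024855 x@0 571.6609
tabs 397 159
 ctr [ 439.73510399 -310.59219425] min [ 427.19358029 -316.68293405  263.06451576] max [ 452.60383967 -305.45757505  318.88896228] topmean [ 439.44327967 -310.42537613  311.56843496] 39
 ctr [ 438.23894501 -180.84070892] min [ 423.33155358 -191.47019427  259.51346528] max [ 453.93869668 -175.87597991  321.54982095] topmean [ 438.41130192 -182.86304559  316.20698771] 67
steel 1293 ext [ 554.06948383 -260.89897046    5.02520967] [675.15579423  76.96392787  37.82961381]
  617 [ 554.06948383 -260.89897046    5.02520967] [ 675.15579423 -162.93560315   34.9370731 ] z90 [12.20872999 30.31506133]
  676 [579.60636511 -12.00373405   5.10779574] [673.27393661  76.96392787  37.82961381] z90 [20.35061086 32.38450805]
trolley? 829 [-406.23281138 -220.44663168  381.42515066] [478.29454572 490.88200565 495.13350508]
top rail 4082 z 474.27333413986685 y -444.5782290547843 411.6602269039911 ang -0.0630997 x@0 577.0905
tabs 394 203
 ctr [ 467.7500606  -188.41044639] min [ 425.19933319 -
[... 170 characters left out ...]
[ 425.8333713  -336.50104027  253.99649805] max [ 530.51963113 -260.21478101  330.4836419 ] topmean [ 449.68674622 -311.70560838  314.49159603] 88
steel 243 ext [ 532.54979756 -294.21369013    5.04289209] [679.46334228 278.68906407  35.4367363 ]
  205 [582.2502784  -15.80852939   5.04289209] [679.46334228 278.68906407  35.4367363 ] z90 [15.18358738 30.3281904 ]
  38 [ 532.54979756 -294.21369013    5.16923449] [ 644.2228811  -203.47975687   34.37204157] z90 [ 7.80801063 29.45574564]
trolley? 1492 [-407.41163225 -242.02863684  373.03755105] [479.05220521 490.18802929 493.10676852]
4 (628.91015625, 30.930639266967773) 50.027931213378906
20 (623.146240234375, 35.07683563232422) 34.34307861328125
```

Every row needs yaw.

```bash
H="python3 -m handwheel"
$H '[{"delta_pos":[0,0,3.75],"yaw":0.12},{"delta_pos":[0,0,3.75],"yaw":0.12},{"delta_pos":[0,0,3.75],"yaw":0},{"delta_pos":[0,0,3.75],"yaw":0}]' 1
$H '[{"delta_pos":[1.9,-3.4,0],"yaw":0},{"delta_pos":[1.9,-3.4,0],"yaw":0},{"delta_pos":[1.9,-3.4,0],"yaw":0},{"delta_pos":[1.9,-3.4,0],"yaw":0},{"delta_pos":[1.9,-3.4,0],"yaw":0},{"delta_pos":[1.9,-3.4,0],"yaw":0},{"delta_pos":[1.9,-3.4,0],"yaw":0},{"delta_pos":[1.9,-3.4,0],"yaw":0},{"delta_pos":[1.9,-3.4,0],"yaw":0},{"delta_pos":[1.9,-3.4,0],"yaw":0}]'
```

```text
clock: 1.33
eef_pos: [199.4, 618.3, 383.1]
tool_rot: [-3.142, -0.0, 3.07]
force: [0.5, 1.1, 0.4]
width: 85.5
gripper_force: 0.0
clock: 2.17
eef_pos: [389.9, 276.8, 381.7]
tool_rot: [3.141, 0.0, 3.07]
force: [0.6, 0.4, -0.5]
width: 85.3
gripper_force: 0.0
```

```bash
H="python3 -m handwheel"
$H '[{"delta_pos":[0.4,-3.8,0],"yaw":0},{"delta_pos":[0.4,-3.8,0],"yaw":0},{"delta_pos":[0.4,-3.8,0],"yaw":0},{"delta_pos":[0.4,-3.8,0],"yaw":0},{"delta_pos":[0.4,-3.8,0],"yaw":0},{"delta_pos":[0.4,-3.8,0],"yaw":0},{"delta_pos":[0.4,-3.8,0],"yaw":0},{"delta_pos":[0.4,-3.8,0],"yaw":0},{"delta_pos":[0.4,-3.8,0],"yaw":0},{"delta_pos":[0.4,-3.8,0],"yaw":0}]'
$H '[{"delta_pos":[0.3,-3.9,1.0],"yaw":0},{"delta_pos":[0.3,-3.9,1.0],"yaw":0},{"delta_pos":[0,0,0],"yaw":0}]'
cat >> h.py <<'E'
def wcloud(p,st):
    from scipy.spatial.transform import Rotation as Ro
    z=p['z_map'];v,u=np.mgrid[:z.shape[0],:z.shape[1]]
    c=np.stack([(u-p['cx'])/p['fx']*z,-(v-p['cy'])/p['fy']*z,-z,np.ones_like(z)],-1)
    t=c@np.array(p['hand_eye']).T
    return t[...,:3]@Ro.from_euler('xyz',st['tool_rot']).as_matrix().T+st['eef_pos']
E
python3 - <<'E'
from h import *
st=status.read_state(); p=get_image('wrist'); save(p,'w1.png'); c=wcloud(p,st)
print(st['eef_pos'])
for o in('bolt_handle','trolley_handle'):
    print(o,[(np.round(b['rect']).astype(int).tolist(),round(b['score'],2)) for b in models.boxes_of(p,o)])
m=(p['z_map']>0)&(abs(c[...,2]-316)<12)&(abs(c[...,0]-440)<40)&(p['color'].max(-1)<80)
n,l,s,_=cv2.connectedComponentsWithStats(np.uint8(m))
for i in range(1,n):
    if s[i,4]>60: a=c[l==i]; print(s[i],a.min(0),a.max(0),a.mean(0))
E
```

```text
clock: 3.0
eef_pos: [429.1, -103.1, 381.7]
tool_rot: [3.141, 0.001, 3.07]
force: [0.6, 0.5, 1.0]
width: 85.3
gripper_force: 0.0
clock: 3.25
eef_pos: [435.0, -188.5, 403.4]
tool_rot: [-3.135, 0.004, 3.058]
force: [-0.5, -1.4, 0.2]
width: 85.7
gripper_force: 0.0
[ 435.03907284 -188.45212739  403.44580693]
bolt_handle [([253, 166, 278, 354], 0.66), ([74, 165, 362, 372], 0.52)]
trolley_handle [([71, 164, 363, 370], 0.65), ([0, 166, 365, 368], 0.63)]
[254 177  20  46 877] [ 424.44865371 -193.311599    304.04352193] [ 455.07273054 -178.43012189  319.66387818] [ 438.13417265 -185.91042286  317.04269197]
[  71  193   31   44 1054] [ 425.93408068 -324.12840253  304.01136631] [ 456.60023242 -308.24395958  317.0620168 ] [ 440.27621446 -314.10900841  313.03865499]
```

View pics/w1.png

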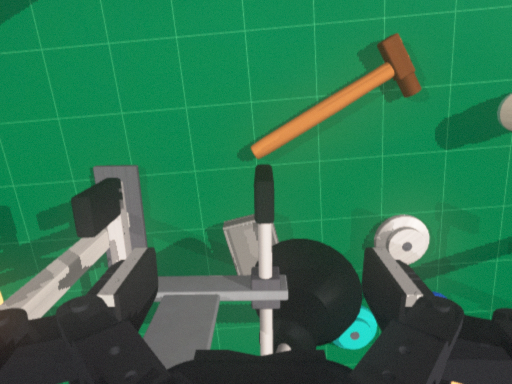

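The wrist view shows the bolt tab at (265,195), the fixed tab at (97,208) and the steel plate at (402,240). The arm was still settling, so I'll measure again.

```bash
H="python3 -m handwheel"
cat > w.py <<'E'
from h import *
st=status.read_state(); p=get_image('wrist'); c=wcloud(p,st)
print(st['eef_pos'],st['tool_rot'],st['qd'].max())
m=(p['z_map']>0)&(abs(c[...,2]-316)<12)&(abs(c[...,0]-430)<60)&(p['color'].max(-1)<80)
n,l,s,_=cv2.connectedComponentsWithStats(np.uint8(m))
for i in range(1,n):
    if s[i,4]>60: a=c[l==i]; t=a[a[:,2]>np.percentile(a[:,2],95)-4]; print(s[i],t.min(0),t.max(0),t.mean(0))
m=(p['z_map']>0)&(c[...,2]>20)&(c[...,2]<40)&(np.ptp(p['color'].astype(int),axis=-1)<35)&(p['color'].min(-1)>90)
n,l,s,_=cv2.connectedComponentsWithStats(np.uint8(m))
for i in range(1,n):
    if s[i,4]>100: a=c[l==i]; print('plate?',s[i],a.min(0),a.max(0),cv2.minEnclosingCircle(a[:,:2].astype(np.float32)))
E
$H '[{"delta_pos":[0,0,0],"yaw":0},{"delta_pos":[0,0,0],"yaw":0}]'
python3 w.py
```

```text
clock: 3.57
eef_pos: [435.4, -177.7, 401.1]
tool_rot: [3.141, -0.001, 3.073]
force: [0.2, -0.8, -0.8]
width: 85.2
gripper_force: 0.0
[ 435.42053804 -177.69853325  401.0527267 ] [ 3.14070695e+00 -5.76651843e-04  3.07252390e+00] 0.0052289271223201934
[237 178  21  48 907] [ 424.43157475 -193.51447508  315.10005733] [ 455.22703793 -178.35262558  320.49488712] [ 439.40110021 -185.77314035  317.73355416]
[  52  193   31   45 1109] [ 426.14630959 -324.09585442  311.91915825] [ 456.68624502 -308.40910606  317.4499636 ] [ 440.97222298 -315.2051117   314.71570394]
plate? [494  97  18  41 352] [398.92621613 170.09093487  20.1166321 ] [454.9752555  192.07076889  39.96044464] ((426.95074462890625, 189.88619995117188), 28.109638214111328)
plate? [258 217  10  29 101] [ 557.04142738 -188.44078953   20.97729455] [ 604.11172609 -176.57069528   32.6253309 ] ((580.5765991210938, -183.29196166992188), 23.751773834228516)
plate? [213 222  26  56 296] [ 563.16990536 -261.42986892   20.1729281 ] [ 663.03161425 -220.36932231   32.80755076] ((612.80810546875, -233.34617614746094), 50.8759880065918)
plate? [376 231  39  33 813] [596.97775431   1.85587138  20.06901031] [652.28709183  61.02907911  32.75168617] ((627.1010131835938, 31.582622528076172), 30.198667526245117)
```

```bash
H="python3 -m handwheel"
$H '[{"delta_pos":[0.4,-0.8,0],"yaw":0},{"delta_pos":[0,0,-3],"yaw":0},{"delta_pos":[0,0,-3],"yaw":0},{"delta_pos":[0,0,-3],"yaw":0},{"delta_pos":[0,0,-2],"yaw":0},{"delta_pos":[0,0,-1],"yaw":0},{"delta_pos":[0,0,0],"yaw":0}]'
$H '[{"delta_pos":[0,0,0],"yaw":0},{"delta_pos":[0,0,0],"yaw":0},{"delta_pos":[0,0,0],"yaw":0},{"delta_pos":[0,0,0],"yaw":0},{"delta_pos":[0,0,0],"yaw":0},{"delta_pos":[0,0,0],"yaw":0}]' -1
```

```text
clock: 4.2
eef_pos: [438.2, -186.6, 279.0]
tool_rot: [3.141, -0.005, 3.071]
force: [-1.0, 1.0, 0.1]
width: 85.6
gripper_force: 0.0
clock: 4.7
eef_pos: [439.7, -186.9, 281.8]
tool_rot: [3.141, 0.001, 3.07]
force: [-2.8, -1.4, 8.0]
width: 13.3
gripper_force: 61.9
```

```bash
H="python3 -m handwheel"
$H '[{"delta_pos":[-1.0,0.065,0],"yaw":0},{"delta_pos":[-1.0,0.065,0],"yaw":0},{"delta_pos":[-1.0,0.065,0],"yaw":0},{"delta_pos":[-1.0,0.065,0],"yaw":0},{"delta_pos":[-0.8,0.05,0],"yaw":0},{"delta_pos":[-0.2,0.01,0],"yaw":0},{"delta_pos":[-0.1,0.01,0],"yaw":0}]'
$H '[{"delta_pos":[0,0,0],"yaw":0}]'
```

```text
clock: 5.28
eef_pos: [389.7, -184.1, 282.0]
tool_rot: [-3.141, 0.005, 3.07]
force: [10.3, 0.1, -0.8]
width: 13.6
gripper_force: 59.7
clock: 5.37
eef_pos: [389.7, -184.1, 281.9]
tool_rot: [-3.141, 0.005, 3.07]
force: [7.9, 1.3, 1.0]
width: 13.7
gripper_force: 59.9
```

```bash
H="python3 -m handwheel"
$H '[{"delta_pos":[-0.1,0,0],"yaw":0},{"delta_pos":[0,0,0],"yaw":0}]'
$H '[{"delta_pos":[0.1,0,0],"yaw":0},{"delta_pos":[0,0,0],"yaw":0},{"delta_pos":[0,0,0],"yaw":0},{"delta_pos":[0,0,0],"yaw":0},{"delta_pos":[0,0,2],"yaw":0},{"delta_pos":[0,0,3.5],"yaw":0},{"delta_pos":[0,0,3.5],"yaw":0}]' 1
$H '[{"delta_pos":[1.2,-3.2,0.5],"yaw":0},{"delta_pos":[1.3,-3.3,0.5],"yaw":0},{"delta_pos":[1.3,-3.3,0],"yaw":0},{"delta_pos":[1.3,-3.3,0],"yaw":0},{"delta_pos":[0,0,0],"yaw":0},{"delta_pos":[0,0,0],"yaw":0},{"delta_pos":[0,0,0],"yaw":0}]'
python3 w.py
python3 - <<'E'
from h import *
p=get_image('side'); save(p,'s1.png')
p=get_image('top'); save(p,'t1.png')
a=np.vstack([cv2.imread('pics/s1.png'),cv2.imread('pics/t1.png')]); cv2.imwrite('pics/st1.png',cv2.resize(a,(400,600)))
E
```

```text
clock: 5.53
eef_pos: [389.7, -184.1, 281.9]
tool_rot: [-3.141, 0.006, 3.071]
force: [10.2, 0.5, -1.0]
width: 13.1
gripper_force: 59.6
clock: 6.12
eef_pos: [386.6, -183.9, 371.5]
tool_rot: [3.141, -0.004, 3.069]
force: [1.0, -0.8, 0.7]
width: 85.4
gripper_force: 0.0
clock: 6.7
eef_pos: [438.5, -314.3, 380.6]
tool_rot: [3.14, -0.002, 3.069]
force: [0.4, -0.0, -0.7]
width: 85.4
gripper_force: 0.0
[ 438.52222155 -314.3079095   380.62565204] [ 3.14010256e+00 -1.98417498e-03  3.06917072e+00] 0.010478054313745867
[ 449   86   42   55 1844] [ 375.16342694 -191.82540175  314.74753016] [ 406.63265381 -176.00197029  320.3982142 ] [ 390.4347365  -184.91455017  317.51831267]
[ 244  183   21   50 1004] [ 425.90956742 -324.86250659  311.92995696] [ 456.69811956 -310.13946752  317.14989258] [ 440.85302793 -317.407021    314.70362963]
plate? [179 212  20  18 110] [ 536.46975305 -441.14359313   20.03309653] [ 562.032731   -416.43774233   39.96982152] ((549.2867431640625, -429.4599304199219), 17.115842819213867)
plate? [300 215  55  28 307] [ 557.84500308 -261.53249406   21.68124395] [ 596.90455906 -178.55749953   32.20029805] ((581.9874267578125, -219.94989013671875), 42.82258224487305)
plate? [ 466  228   44   37 1206] [5.97148200e+02 5.61557115e-01 2.01526090e+01] [656.66704706  61.88545016  32.87732588] ((626.9144897460938, 31.284900665283203), 31.120101928710938)
```

View pics/st1.png

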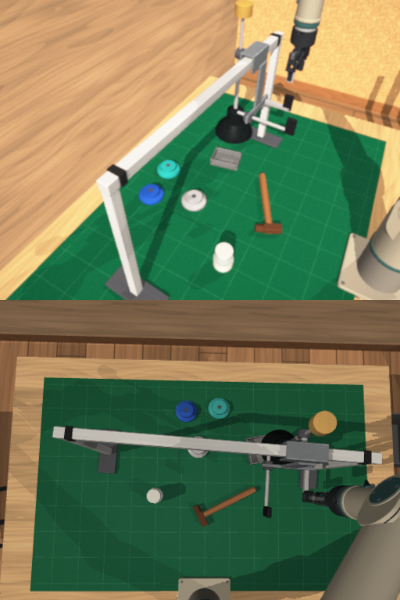

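Counterweight is visible in both the side view (245,10) and the top view (322,424 in the montage); the bolt is out and the gripper is above the fixed handle. Descending and grasping it.

```bash
H="python3 -m handwheel"
$H '[{"delta_pos":[0.2,-0.2,-2],"yaw":0},{"delta_pos":[0,0,-3],"yaw":0},{"delta_pos":[0,0,-3],"yaw":0},{"delta_pos":[0,0,-1.5],"yaw":0},{"delta_pos":[0,0,-0.5],"yaw":0},{"delta_pos":[0,0,0],"yaw":0}]'
$H '[{"delta_pos":[0,0,0],"yaw":0},{"delta_pos":[0,0,0],"yaw":0},{"delta_pos":[0,0,0],"yaw":0},{"delta_pos":[0,0,0],"yaw":0},{"delta_pos":[0,0,0],"yaw":0},{"delta_pos":[0,0,0],"yaw":0}]' -1
cat > sw.py <<'E'
import sys
from h import *
from scipy.optimize import curve_fit
N=int(sys.argv[1]) if len(sys.argv)>1 else 36
th=-0.0645; xa=np.array([np.cos(th),np.sin(th)]); ya=np.array([-np.sin(th),np.cos(th)]); O=np.array([573.3,-16.])
d=[]
for i in range(N):
    t=status.read_state()['clock']; p=get_image('top'); c=cloud(p)
    r=(c[...,:2]-O); ax=r@xa; al=r@ya; k=p['color'].astype(int)
    m=(p['z_map']>0)&(c[...,2]>575)&(c[...,2]<635)&(abs(ax-50)<35)&(k[...,0]-k[...,2]>40)
    if m.sum()>80: d.append((t,al[m].mean(),m.sum(),(al[m].min()+al[m].max())/2))
d=np.array(d); np.save('sw.npy',d)
f=lambda t,c,a,b,w:c+a*np.cos(w*t)+b*np.sin(w*t)
t0=d[0,0]; w0=float(sys.argv[2]) if len(sys.argv)>2 else 4.19
if N*.05>1.2: P,_=curve_fit(f,d[:,0]-t0,d[:,1],[d[:,1].mean(),10,10,w0])
else:
    g=lambda t,c,a,b:f(t,c,a,b,w0); P,_=curve_fit(g,d[:,0]-t0,d[:,1],[d[:,1].mean(),1,1]); P=np.append(P,w0)
c,a,b,w=P; res=(d[:,1]-f(d[:,0]-t0,*P)).std()
amp=np.hypot(a,b); ph=np.arctan2(b,a)  # y=c+amp cos(w(t-t0)-ph)
tpk=t0+ph/w; T=2*np.pi/w   # counterweight at max +y => lamp at max -y
now=status.read_state()
k=np.ceil((now['clock']-tpk)/T)
print('n',len(d),'c',c,'amp_mm',amp,'theta',amp/150,'w',w,'T',T,'res',res,'px',d[:,2].mean())
print('now',now['clock'],'next lamp -y extreme',tpk+k*T,'next lamp +y extreme',tpk+T/2+np.ceil((now['clock']-tpk-T/2)/T)*T)
print(now['eef_pos'],now['force'],now['width'],now['gripper_force'])
E
python3 sw.py 36
```

```text
clock: 7.35
eef_pos: [440.9, -315.8, 280.7]
tool_rot: [3.14, -0.002, 3.071]
force: [-0.4, -0.7, -0.1]
width: 85.6
gripper_force: 0.0
clock: 7.85
eef_pos: [441.5, -317.5, 281.9]
tool_rot: [-3.141, 0.001, 3.07]
force: [-1.8, 7.3, 10.7]
width: 13.4
gripper_force: 59.9
n 36 c -219.0527295356754 amp_mm 39.5026769322089 theta 0.2633511795480593 w 4.120128582336363 T 1.5249973833623993 res 0.211893997061502 px 892.7777777777778
now 9.65 next lamp -y extreme 10.169426151860376 next lamp +y extreme 10.931924843541575
[ 441.53242696 -317.45373638  281.90383973] [-1.33233564 -0.22049648  5.61997302] 13.287092677326218 59.43137168884277
```

```bash
H="python3 -m handwheel"
$H '[{"delta_pos":[0,0,0],"yaw":0},{"delta_pos":[0,0,0],"yaw":0},{"delta_pos":[0,0,0],"yaw":0},{"delta_pos":[0,0,0],"yaw":0},{"delta_pos":[0,0,0],"yaw":0},{"delta_pos":[0,0,0],"yaw":0},{"delta_pos":[0,0,0],"yaw":0},{"delta_pos":[0,0,0],"yaw":0},{"delta_pos":[0,0,0],"yaw":0}]'
$H '[{"delta_pos":[0.03,0.5,0],"yaw":0},{"delta_pos":[0.065,1.0,0],"yaw":0},{"delta_pos":[0.085,1.3,0],"yaw":0},{"delta_pos":[0.085,1.3,0],"yaw":0},{"delta_pos":[0.085,1.3,0],"yaw":0},{"delta_pos":[0.09,1.4,0],"yaw":0},{"delta_pos":[0.09,1.4,0],"yaw":0},{"delta_pos":[0.085,1.3,0],"yaw":0},{"delta_pos":[0.085,1.3,0],"yaw":0},{"delta_pos":[0.085,1.3,0],"yaw":0}]'
$H '[{"delta_pos":[0.065,1.0,0],"yaw":0},{"delta_pos":[0.03,0.5,0],"yaw":0},{"delta_pos":[0,0,0],"yaw":0},{"delta_pos":[0,0,0],"yaw":0}]'
python3 sw.py 36
```

```text
clock: 10.4
eef_pos: [441.5, -317.4, 281.9]
tool_rot: [-3.141, 0.001, 3.07]
force: [-0.4, 0.9, 6.7]
width: 13.4
gripper_force: 59.4
clock: 11.23
eef_pos: [449.5, -196.2, 281.9]
tool_rot: [-3.14, 0.001, 3.07]
force: [-0.2, -2.3, 5.8]
width: 13.3
gripper_force: 60.1
clock: 11.57
eef_pos: [450.5, -179.1, 281.9]
tool_rot: [3.14, 0.0, 3.072]
force: [-1.0, 3.1, 8.8]
width: 13.3
gripper_force: 60.4
n 36 c -83.15417812055597 amp_mm 20.64931759568126 theta 0.13766211730454173 w 4.097893324929328 T 1.5332720519970944 res 0.12511288244986302 px 820.7222222222222
now 13.3667 next lamp -y extreme 14.791712103126354 next lamp +y extreme 14.025076077127807
[ 450.52771952 -179.38110305  281.88012222] [-0.74837161  2.18432613  9.1604746 ] 13.380661623440899 60.493927001953125
```

```bash
H="python3 -m handwheel"
$H '[{"delta_pos":[0,0,0],"yaw":0},{"delta_pos":[0,0,0],"yaw":0},{"delta_pos":[0,0,0],"yaw":0}]'
$H '[{"delta_pos":[0.065,1.0,0],"yaw":0},{"delta_pos":[0.085,1.3,0],"yaw":0},{"delta_pos":[0.09,1.4,0],"yaw":0},{"delta_pos":[0.09,1.4,0],"yaw":0},{"delta_pos":[0.095,1.5,0],"yaw":0},{"delta_pos":[0.095,1.5,0],"yaw":0},{"delta_pos":[0.09,1.4,0],"yaw":0},{"delta_pos":[0.09,1.4,0],"yaw":0},{"delta_pos":[0.085,1.3,0],"yaw":0},{"delta_pos":[0.065,1.0,0],"yaw":0}]'
$H '[{"delta_pos":[0,0,0],"yaw":0},{"delta_pos":[0,0,0],"yaw":0},{"delta_pos":[0,0,0],"yaw":0}]'
python3 sw.py 36 4.11
python3 w.py
python3 - <<'E'
from h import *
p=get_image('side'); save(p,'s2.png'); np.savez('pics/s2.npz',**p)
for o in('plate','lamp','bolt_handle','trolley_handle'): print(o,[(np.round(b['rect'],1).tolist(),round(b['score'],2)) for b in models.boxes_of(p,o)])
i=cv2.imread('pics/s2.png'); cv2.imwrite('pics/s2b.png',cv2.resize(i[90:330,140:460],(800,600),interpolation=cv2.INTER_CUBIC))
E
```

```text
clock: 13.62
eef_pos: [450.5, -179.4, 281.9]
tool_rot: [3.14, 0.0, 3.071]
force: [-1.6, 3.1, 8.4]
width: 13.4
gripper_force: 60.5
clock: 14.45
eef_pos: [459.1, -48.2, 281.9]
tool_rot: [-3.141, 0.001, 3.071]
force: [-0.1, -2.9, 5.4]
width: 13.2
gripper_force: 60.5
clock: 14.7
eef_pos: [459.2, -46.9, 281.9]
tool_rot: [3.139, 0.001, 3.072]
force: [0.7, 2.9, 7.6]
width: 13.5
gripper_force: 60.6
n 36 c 46.91432986774388 amp_mm 2.6276509141101263 theta 0.017517672760734175 w 4.147809571908394 T 1.5148200991996632 res 0.0740074245122106 px 782.25
now 16.5 next lamp -y extreme 17.42478771154834 next lamp +y extreme 16.66737766194851
[459.15986642 -47.10983486 281.87342091] [-0.32512286  3.51912505  7.95514415] 13.436494575078736 60.66445291042328
[459.15986642 -47.10983486 281.87342091] [3.13942485e+00 1.00691193e-03 3.07143019e+00] 0.002596221279561896
[ 194  239  131  105 5039] [444.59425822 -66.49456907 322.87708063] [471.16540844 -25.48474254 327.99381305] [450.86580366 -46.42075184 325.97882784]
[173 288  20  12 144] [450.32479803 -74.33147204 323.93403274] [452.0934256  -68.21421208 32
[... 287 characters left out ...]
0248147  39.99218644] ((426.7690734863281, 198.3026885986328), 30.04649543762207)
plate? [ 94 238  79  61 922] [ 556.63881916 -261.77715573   20.05354275] [ 633.66907336 -171.53857097   32.0414512 ] ((598.9974365234375, -216.65786743164062), 52.911102294921875)
plate? [312 255  40  23 616] [596.72172038  11.24648094  20.03860135] [623.00035675  60.1337078   32.39307548] ((611.1490478515625, 35.68968200683594), 25.007997512817383)
plate [([179.7, 234.3, 210.4, 264.3], 0.93), ([232.4, 242.6, 264.6, 270.8], 0.79), ([205.8, 210.8, 225.2, 228.7], 0.63)]
lamp [([218.0, 39.6, 277.9, 244.5], 0.7)]
bolt_handle [([248.9, 196.8, 337.0, 242.7], 0.72)]
trolley_handle [([219.0, 39.7, 336.8, 247.3], 0.83)]
```

View pics/s2b.png

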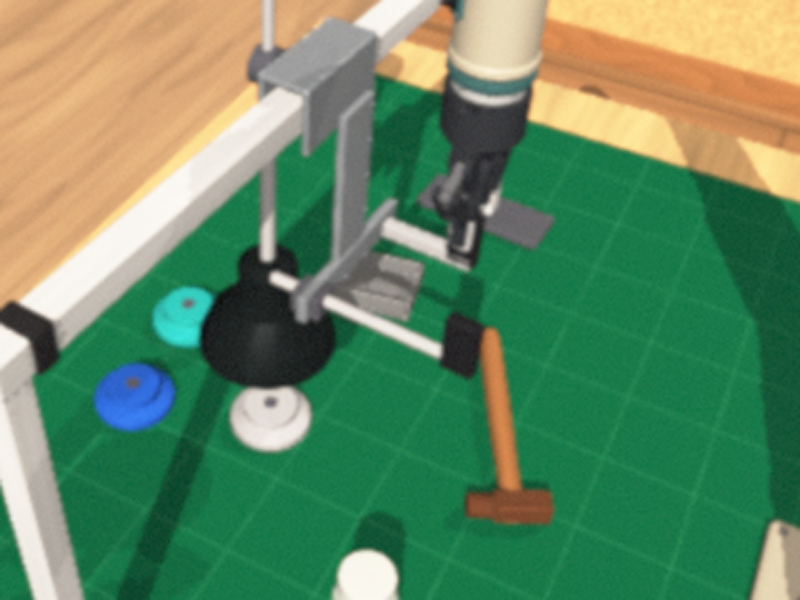

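The lamp now hangs just short of the plate. The plate dot is at (270,402) in this crop, and the shade mouth is centred around (268,340). I'll work out the exact offset.

```bash
python3 - <<'E'
from h import *
from scipy.optimize import least_squares
th=-0.0645; xa=np.array([np.cos(th),np.sin(th)]); ya=np.array([-np.sin(th),np.cos(th)]); O=np.array([573.3,-16.])
S0=dict(np.load('pics/side0.npz')); S2=dict(np.load('pics/s2.npz'))
rf=lambda c:np.stack([(c[...,:2]-O)@xa,(c[...,:2]-O)@ya,c[...,2]],-1)
def fitcyl(q,r0):
    f=lambda P:np.hypot(q[:,0]-P[0],q[:,1]-P[1])-P[2]
    return least_squares(f,[50,50,r0],loss='soft_l1').x
for nm,p in(('S0',S0),('S2',S2)):
    c=rf(cloud(p)); k=p['color'].astype(int); v=p['z_map']>0
    g=v&(abs(c[...,2])<4)&(abs(c[...,0]-0)<80)&(abs(c[...,1]-50)<80); print(nm,'mat z',np.median(c[g][:,2]))
    near=v&(abs(c[...,0]-50)<60)&(abs(c[...,1]-50)<60)&(np.ptp(k,axis=-1)<35)
    for lo,hi in((3,13),(5,24),(27,36)):
        m=near&(c[...,2]>lo)&(c[...,2]<hi)&(k.min(-1)>60); q=c[m]
        print('plate slice',lo,len(q),'median',np.median(q,0),'minEnc',cv2.minEnclosingCircle(q[:,:2].astype(np.float32)),'cyl',fitcyl(q,40))
    d=near&(c[...,2]>24)&(c[...,2]<40)&(np.hypot(c[...,0]-50,c[...,1]-50)<14)
    q=c[d];kk=k[d].sum(-1); w=kk<kk.max()*.7
    print('dot',w.sum(),q[w].mean(0))
c=rf(cloud(S2)); k=S2['color'].astype(int); v=S2['z_map']>0
m=v&(k.max(-1)<75)&(abs(c[...,0]-50)<90)&(abs(c[...,1]-45)<95)&(c[...,2]>132)&(c[...,2]<240)&(c[...,0]>-25); q=c[m]
# surface of revolution, r(z)=quadratic
f=lambda P:np.hypot(q[:,0]-P[0],q[:,1]-P[1])-np.polyval(P[2:],(q[:,2]-180)/50)
P=least_squares(f,[50,45,0,-20,55],loss='soft_l1',f_scale=2).x; print('shade axis',len(q),P, abs(f(P)).mean())
m=v&(k.max(-1)<75)&(c[...,2]>255)&(c[...,2]<325)&(abs(c[...,0]+175)<30)&(abs(c[...,1]-92)<25); q=c[m]; print('bolt tab',len(q),q.min(0),q.max(0),np.percentile(q[:,1],[5,50,95]))
m=v&(c[...,2]>485)&(c[...,2]<520)&(abs(c[...,0])<40)&(abs(c[...,1]-47)<90)&(k.max(-1)<170); q=c[m]; print('trolley top',len(q),np.percentile(q[:,1],[1,50,99]),np.median(q[:,2]))
m=v&(abs(c[...,2]-560)<30)&(abs(c[...,0]-50)<15)&(abs(c[...,1]-47)<20); print('upper rod',m.sum(),np.median(c[m],0) if m.any() else '')
E
```

```text
S0 mat z 1.817262087388258
plate slice 3 130 median [33.4211162  80.4123938   9.21469995] minEnc ((53.09691619873047, 49.430076599121094), 51.196468353271484) cyl [50.38813682 48.79882091 46.34009368]
plate slice 5 366 median [30.8508543  73.72739923 15.72573505] minEnc ((52.46950912475586, 50.41737747192383), 50.02792739868164) cyl [49.42842943 50.78459757 39.5227474 ]
plate slice 27 290 median [47.30711277 52.69290281 31.22248308] minEnc ((48.266380310058594, 52.1246452331543), 31.62548828125) cyl [46.92954495 53.7029568  21.58751181]
dot 15 [50.06111782 51.72915097 31.31396429]
S2 mat z 1.8409108032029167
plate slice 3 120 median [30.39825881 82.59759985 10.56520525] minEnc ((48.13993835449219, 48.846534729003906), 50.24983596801758) cyl [48.68424957 51.25831597 44.18120874]
plate slice 5 362 median [31.32632324 74.84742022 15.38005992] minEnc ((47.88092041015625, 53.067893981933594), 46.4272346496582) cyl [48.68438319 50.98234474 39.09091165]
plate slice 27 265 median [44.29956593 55.45476631 31.03916275] minEnc ((46.646812438964844, 51.39607238769531), 30.882389068603516) cyl [46.00759389 54.09204393 20.78342599]
dot 14 [49.44408376 52.05444924 31.65345618]
shade axis 1733 [ 52.32390819  50.09536755   4.41653485 -28.89998211  49.38399703] 2.9818851444974204
bolt tab 334 [-189.00173616   84.35684687  261.16661602] [-155.63436031  100.98411702  320.80604816] [90.59408063 97.87610493 99.91078022]
trolley top 726 [ -1.24997973  57.23802888 101.53323913] 491.87172346465155
upper rod 119 [ 49.28779509  48.4419099  556.13303517]
```

```bash
python3 -c "
from cell import status;print(status.read_state()['clock'])"
```

```text
16.8
```

```bash
H="python3 -m handwheel"
$H '[{"delta_pos":[0,0,0],"yaw":0},{"delta_pos":[0,0,0],"yaw":0},{"delta_pos":[0,0,0],"yaw":0},{"delta_pos":[0,0,0],"yaw":0},{"delta_pos":[0,0,0],"yaw":0},{"delta_pos":[0,0,0],"yaw":0},{"delta_pos":[0,0,0],"yaw":0},{"delta_pos":[0,0,0],"yaw":0}]' >/dev/null
$H '[{"delta_pos":[0,0,0],"yaw":0},{"delta_pos":[0,0,0],"yaw":0},{"delta_pos":[0,0,0],"yaw":0},{"delta_pos":[0,0,0],"yaw":0},{"delta_pos":[0,0,0],"yaw":0},{"delta_pos":[0,0,0],"yaw":0},{"delta_pos":[0,0,0],"yaw":0},{"delta_pos":[0,0,0],"yaw":0}]'
$H '[{"delta_pos":[0.045,0.7,0],"yaw":0},{"delta_pos":[0,0,0],"yaw":0},{"delta_pos":[0,0,0],"yaw":0},{"delta_pos":[0,0,0],"yaw":0},{"delta_pos":[0,0,0],"yaw":0},{"delta_pos":[0,0,0],"yaw":0},{"delta_pos":[0,0,0],"yaw":0},{"delta_pos":[0,0,0],"yaw":0},{"delta_pos":[0,0,0],"yaw":0},{"delta_pos":[-0.015,-0.25,0],"yaw":0}]'
$H '[{"delta_pos":[0,0,0],"yaw":0},{"delta_pos":[0,0,0],"yaw":0}]'
python3 sw.py 36 4.13
```

```text
clock: 18.13
eef_pos: [459.2, -47.1, 281.9]
tool_rot: [3.139, 0.001, 3.071]
force: [-0.5, 2.9, 7.0]
width: 13.1
gripper_force: 60.7
clock: 18.97
eef_pos: [459.5, -42.1, 281.9]
tool_rot: [3.139, 0.001, 3.072]
force: [-0.9, 3.2, 8.3]
width: 13.1
gripper_force: 60.7
clock: 19.13
eef_pos: [459.4, -43.1, 281.9]
tool_rot: [3.14, 0.001, 3.071]
force: [-0.4, 1.7, 7.6]
width: 13.3
gripper_force: 60.7
n 36 c 50.798635870371214 amp_mm 0.5112862950341236 theta 0.0034085753002274905 w 4.14980534888402 T 1.5140915727214246 res 0.05939869610451521 px 779.4166666666666
now 20.9333 next lamp -y extreme 21.946919155562362 next lamp +y extreme 21.18987336920165
[459.41507544 -43.11029971 281.87025893] [0.27300467 1.28752452 7.63300307] 13.434721759054815 60.71606755256653
```

```bash
H="python3 -m handwheel"; Z='{"delta_pos":[0,0,0],"yaw":0}'
$H '[{"delta_pos":[0,0,0],"yaw":0},{"delta_pos":[0,0,0],"yaw":0},{"delta_pos":[0,0,0],"yaw":0},{"delta_pos":[0,0,0],"yaw":0},{"delta_pos":[0,0,0],"yaw":0},{"delta_pos":[0,0,0],"yaw":0},{"delta_pos":[0,0,0],"yaw":0},{"delta_pos":[0,0,0],"yaw":0},{"delta_pos":[0,0,0],"yaw":0},{"delta_pos":[0,0,0],"yaw":0}]' >/dev/null
$H '[{"delta_pos":[0,0,0],"yaw":0},{"delta_pos":[0,0,0],"yaw":0},{"delta_pos":[0,0,0],"yaw":0},{"delta_pos":[0,0,0],"yaw":0},{"delta_pos":[0,0,0],"yaw":0},{"delta_pos":[0,0,0],"yaw":0},{"delta_pos":[0,0,0],"yaw":0},{"delta_pos":[0,0,0],"yaw":0},{"delta_pos":[0,0,0],"yaw":0},{"delta_pos":[0,0,0],"yaw":0}]'
python3 - <<'E'
from h import *
from scipy.optimize import least_squares
th=-0.0645; xa=np.array([np.cos(th),np.sin(th)]); ya=np.array([-np.sin(th),np.cos(th)]); O=np.array([573.3,-16.])
p=get_image('side'); c=cloud(p); c=np.stack([(c[...,:2]-O)@xa,(c[...,:2]-O)@ya,c[...,2]],-1); k=p['color'].astype(int); v=p['z_map']>0
near=v&(abs(c[...,0]-50)<60)&(abs(c[...,1]-50)<60)&(np.ptp(k,axis=-1)<35)
m=near&(c[...,2]>5)&(c[...,2]<24)&(k.min(-1)>60); q=c[m]
print('plate',least_squares(lambda P:np.hypot(q[:,0]-P[0],q[:,1]-P[1])-P[2],[50,50,40],loss='soft_l1').x)
m=v&(k.max(-1)<75)&(abs(c[...,0]-50)<90)&(abs(c[...,1]-50)<95)&(c[...,2]>132)&(c[...,2]<240)&(c[...,0]>-25); q=c[m]
f=lambda P:np.hypot(q[:,0]-P[0],q[:,1]-P[1])-np.polyval(P[2:],(q[:,2]-180)/50)
print('shade',least_squares(f,[50,45,0,-20,55],loss='soft_l1',f_scale=2).x)
m=v&(k.max(-1)<75)&(c[...,2]>255)&(c[...,2]<325)&(abs(c[...,0]+175)<30)&(abs(c[...,1]-95)<25); q=c[m]; print('bolt tab',q.min(0),q.max(0))
save(p,'s3.png'); i=cv2.imread('pics/s3.png'); cv2.imwrite('pics/s3b.png',cv2.resize(i[90:330,140:460],(640,480),interpolation=cv2.INTER_CUBIC))
E
```

```text
clock: 22.6
eef_pos: [459.4, -43.1, 281.9]
tool_rot: [3.14, 0.001, 3.071]
force: [-0.3, 1.5, 8.1]
width: 13.4
gripper_force: 60.7
plate [48.64238077 51.23807331 39.25392408]
shade [ 52.41305725  49.00483949   4.5597106  -27.8930123   50.08323781]
bolt tab [-189.41012009   89.53493843  259.45416456] [-157.47632508  105.08770265  321.50499736]
```

View pics/s3b.png

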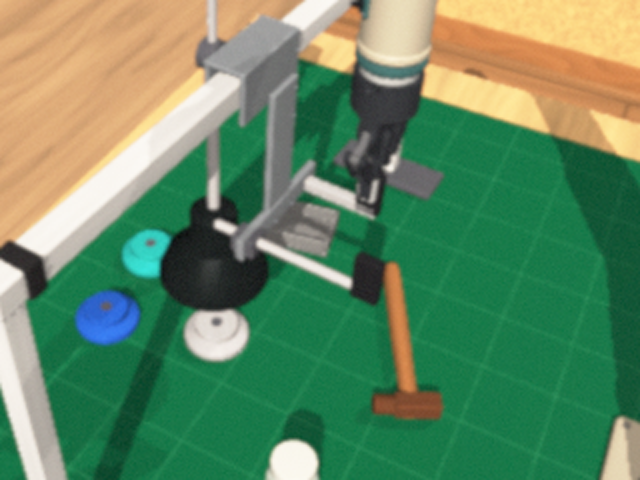

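The shade at (215,270) sits over the plate at (216,333), and the measurements agree to about 2 mm. It has hung still for over 3 s; I'll hold a little longer, then release and retreat upward.

```bash
H="python3 -m handwheel"
$H '[{"delta_pos":[0,0,0],"yaw":0},{"delta_pos":[0,0,0],"yaw":0},{"delta_pos":[0,0,0],"yaw":0},{"delta_pos":[0,0,0],"yaw":0},{"delta_pos":[0,0,0],"yaw":0},{"delta_pos":[0,0,0],"yaw":0},{"delta_pos":[0,0,0],"yaw":0},{"delta_pos":[0,0,0],"yaw":0}]' >/dev/null
$H '[{"delta_pos":[0,0,0],"yaw":0},{"delta_pos":[0,0,0],"yaw":0},{"delta_pos":[0,0,0],"yaw":0},{"delta_pos":[0,0,0],"yaw":0},{"delta_pos":[0,0,0],"yaw":0},{"delta_pos":[0,0,0],"yaw":0}]' 1
$H '[{"delta_pos":[0,0,1],"yaw":0},{"delta_pos":[0,0,2],"yaw":0},{"delta_pos":[0,0,2.5],"yaw":0},{"delta_pos":[0,0,2.5],"yaw":0},{"delta_pos":[0,0,2],"yaw":0},{"delta_pos":[-0.5,0,0],"yaw":0},{"delta_pos":[0,0,0],"yaw":0},{"delta_pos":[0,0,0],"yaw":0}]'
python3 sw.py 26 4.14
```

```text
clock: 23.82
eef_pos: [458.8, -44.5, 281.2]
tool_rot: [3.142, -0.0, 3.07]
force: [0.1, 0.3, -1.1]
width: 83.7
gripper_force: 0.0
clock: 24.48
eef_pos: [453.3, -44.4, 380.7]
tool_rot: [3.141, -0.001, 3.07]
force: [-1.4, 0.4, 0.0]
width: 85.6
gripper_force: 0.0
n 26 c 50.86250344085713 amp_mm 0.494504921544508 theta 0.0032966994769633865 w 4.783110927680793 T 1.3136189819093618 res 0.04967296702950081 px 777.8846153846154
now 25.7833 next lamp -y extreme 26.31090574398663 next lamp +y extreme 26.967715234941313
[453.97274434 -44.534      381.31558712] [0.17276861 0.21970307 0.21945202] 85.42265347059204 0.0
```

The trolley stayed where it was (50.86 against 50.80 mm), the swing is about 0.003 rad, and the robot is clear of everything.

```bash
python3 -c "
from cell import ctrl;print(ctrl.finish_job())"
```

```text
the job is handed in; nothing more can be done
None
```

The job is handed in at about 26 s: the bolt is fully out, and the lamp hung within about 2 mm of the steel plate's centre, swinging only about 0.003 rad, for over 3 s before I let go and pulled the gripper clear.

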